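# Fetch the heat sink from behind the parts in the caddy and seat it on the processor

## Robot

A 6-joint arm with a two-finger parallel gripper is mounted at the origin on the work surface. World frame = base frame: x ahead of the robot, y to its left, z up, the work surface at z = 0. Lengths are in m, angles in rad, forces in N, time in s.
With the tool pointing down it reaches from about 0.3 to 1 m from the base axis. Payload 5.1 kg.
Tool frame: the origin (TCP) lies at the very end of the fingers, on their centre line; the grasp point (between the pads) lies env.pinch_z behind it (env.pinch_z is the distance from the TCP to the grasp point, in m); z points along the fingers, y is the direction in which the jaws open and shut (so a half turn about z gives the same grasp; the last joint's range is limited). The gripper opens to 95 mm and grips with 3 to 60 N. Pads are 20 mm wide; open, the fingers measure 119 mm over their backs; the gripper's body (75 mm by 180 mm) begins 59 mm behind the grasp point.
Start: joints at [-1.251, 0.124, 1.65, -0, 1.367, -0.083], TCP at [0.255, -0.598, 0.215] pointing down, gripper open.
Joint ranges: [-2.61, 2.61], [-1.02, 2.33], [0.03, 2.71], [-1.35, 4.49], [0.32, 2.68], [-2.91, 2.91]. Speed limits (rad/s): [2.57, 2.57, 3.14, 3.14, 3.14, 3.14].

## Interface

Orientations are given as a rotation vector (axis times angle).
In Python, from workcell import env, imaging, silhouettes, spot_point gives the robot as it stands. The module is installed in compiled form; this text tells all that it offers.
- The arm moves only by the tool servo_tool, never from a script. Its argument "plan" is a list of rows, each a list of 7 numbers: the shift along the tool's x, y, z in units of 60 mm (1.0 is 60 mm), then the turn, a rotation vector about the tool's x, y, z in rad, then the gripper's target within -1 to 1 (fully open at 1, half-way at 0, shut at -1). In form: [[tx, ty, tz, wx, wy, wz, claw], ...]. A call has exactly 10 rows; each row is the pose to reach, as a shift and turn from the pose commanded when the call began, along the tool's axes at that moment; what a row does not reach only later rows make up. A row lasts 1/8 s, in which the tool goes at most 62.5 mm and 10.7 degrees, less where a joint would pass 70% of its speed; a pose out of reach is approached as far as the arm can. A call with a gripper value outside its range is refused whole. The fingers move at their own pace and stop on an object; "newtons" is the grip in N (left out, the last holds). Time passes only in rows, so rows that repeat a pose let the fingers close, or fill a call up. It gives the time, the measured TCP pose, the force and the opening at its end, in the units of the state.
- env.state(): the state, without advancing time (a new reading comes with each control period).
- imaging.camera(name): name is "scene" or "top" or "wrist"; returns a dict with "pixels" (480x640x3 uint8, blue, green, red), "intrinsics" (3x3 intrinsics, pixels), "R" (3x3) and "t" (3): a world point X has camera coordinates R X + t; the wrist camera has in their place "T_tool_cam" (4x4, takes a point from camera to tool coordinates, whose origin is the TCP and whose axes are the flange's). Camera axes: x right, y down, z forward; pixel columns grow to the right and rows downward; lengths in m; the calibration is good to about 2 mm. A picture is of the moment at which its call begins: read the wrist's pose just before it. There is no depth.
- env.hand_in(): hands the job in, once; it reports no verdict.
Trained networks look in the newest picture that a camera, given by its name, has taken for a name from the list of things; names that differ only in an ending like _2 or _b are one class to them, and where a whole thing is asked for, a point or a joint stands for the part that bears it (a point fixed in the world has none). Each returns a list of dicts, best first, with "score" (0 to 1); they miss things now and then, are a little off and sometimes report something else, mostly with a low value. They report only what shows in the picture. A call takes as long as a camera call.
- silhouettes(camera, thing): "pixels" (480x640 bool, what is visible of it).
- spot_point(camera, thing): "position" ([x, y, z] in m, in the coordinates of the camera as it stood for that picture, good to about 4 mm: a listed point, or the origin of a listed thing).
The state is a dict: "clock": time; "joints": joint angles; "qd": joint speeds; "joint_torque": joint torques, N m; "tcp_pos": TCP position; "tool_rot": TCP orientation; "force": force on the tool from outside, world axes, zero at the start; "torque": the same for the moment, N m; "finger_gap": opening from 0.0 (shut) to 1.0 (fully open).
Only numpy, scipy, OpenCV 4.12 (cv2) and the standard library are available. Lean on these libraries where they do the work, as an engineer would, in place of code of your own. Each camera call takes 0.05 s, during which the arm holds its last target. There are 200 camera calls.

## Task

The finned heat sink stands at the back of the parts caddy, behind the jar, the bottle and the transformer: first clear all three onto the parking mat, standing upright and released. Then set the heat sink gently down flat on the processor of the circuit board, centred, its long side along the processor's long side, and let go. After that put the jar, the bottle and the transformer back upright, each on the same pad of the caddy it came from, without tipping anything over or moving the multimeter or the screwdriver.

Things in the scene. Friction and masses are not known exactly. Their poses are not given: they have to be found in the camera images.
- jar: Round white plastic jar with a black lid, closed, 54 mm across for its lower 34 mm, the lid above it 51 mm across, 46 mm tall in all, 0.12 kg. Stands on one of the three front pads of the caddy. Origin at the centre of its underside, z up.
- bottle: Small round amber bottle with a black cap, closed, 38 mm across for its lower 40 mm, narrower above, 75 mm tall, 0.09 kg. Stands on one of the three front pads of the caddy. Origin at the centre of its underside, z up.
- transformer: Small mains transformer, a block with a dark steel core and a copper winding, 50 mm (its x) by 42 mm (its y) by 46 mm tall, 0.3 kg; grips as a plain box. Stands on one of the three front pads of the caddy, its y roughly along the row. Origin at the centre of its underside, z up.
- heatsink: Aluminium heat sink with upright fins, 80 mm long (its x, along the fins) by 40 mm wide (its y) by 30 mm tall, 0.13 kg; grips as a plain box across its 40 mm width. Stands at the back of the caddy, lengthwise along the row of pads, too close behind the front row for a finger to get in between (gap 9 to 23 mm). Origin at the centre of its underside.
- caddy: Grey parts caddy, fixed, 170 mm (its x, away from the robot) by 310 mm (its y); floor 3 mm thick; walls 4 mm thick, 20 mm high, left, right and far side. Three flat round black pads, 62 mm across, at caddy x = -45 mm, y = -85, 0, +85 mm; each carries jar, bottle or transformer at its centre, which one varies. Heat sink at about x = +15, y = 0. Origin: centre of its underside.
- mat: Parking mat, the side area: dark blue rubber rectangle lying on the bench, fixed, 270 mm (its x) by 130 mm (its y), 3 mm thick, empty at the start. To the left or the right of the caddy. Origin at the centre of its underside.
- board: Green circuit board on feet, fixed, 150 mm (its x) by 130 mm (its y), top face 12 mm above the bench; beside the caddy, opposite the mat. Processor in the middle. Connectors 6 mm high along its long edges (y = +-60 mm), four capacitors 10 mm high at x = +68 mm; all else is flat. Origin below its centre, at bench height.
- processor (a point): Centre of the top face of the processor, a dark rectangle with a bright metal top, 60 mm (along board x) by 34 mm (along board y), standing 4 mm above the board, its top 16 mm above the bench. Same axes as the board.
- multimeter: Bystander: orange and black hand multimeter lying face up near the robot, 150 by 75 mm, 36 mm high with its dial to 44 mm. Leave it where it is. Origin at the centre of its underside.
- screwdriver: Bystander: screwdriver lying beyond the caddy. Leave it where it is.

How it is judged:
By the outcome, as a careful person would: the job done as asked, in the order asked, and still so for the second after the job is handed in, with the robot touching nothing.
It also fails if it takes over 141 s, if anything falls off the work surface, if the arm or the gripper's body presses on something with over 40 N, if the wrist force passes 120 N, or if a joint passes its speed limit or range.

## Working session

There is one attempt and no reset: what is moved stays moved. The work goes in short steps, Python scripts to look and compute and a tool call to move; the robot and the scene stay as the last step left them, time stands still between calls to the robot, and variables do not carry over. Pictures are saved under pics/ and viewed, about 12 in all and at most 16, crops included, and the job is handed in when it is done.

Besides the shell and the picture viewer there is one more tool, called after "Emit:" as name([rows], argument=value, ...), one row to a line, values as JSON. servo_tool: Moves the arm, as the interface text tells. Its arguments: {"type":"object","properties":{"plan":{"type":"array"},"newtons":{"type":"number"}},"required":["plan"]}

```bash
mkdir -p pics; cat > h.py <<'E'
from workcell import env, imaging, silhouettes, spot_point
import numpy as np, cv2
from scipy.spatial.transform import Rotation as Ro
def world(cam,c,p):
    if cam=="wrist":
        s=env.state();T=c["T_tool_cam"];q=T[:3,:3]@p+T[:3,3]
        return Ro.from_rotvec(s["tool_rot"]).as_matrix()@q+s["tcp_pos"]
    return c["R"].T@(np.array(p)-c["t"])
def ray(c,uv,z):
    K=np.array(c["intrinsics"]);d=c["R"].T@np.linalg.inv(K)@np.array([uv[0],uv[1],1.]);o=-c["R"].T@c["t"]
    return o+d*(z-o[2])/d[2]
E
python3 - <<'E'
from h import *
s=env.state();print(s,env.pinch_z)
for cam in ["scene","top"]:
    c=imaging.camera(cam);cv2.imwrite(f"pics/{cam}0.png",c["pixels"])
    if cam=="top": print(c["R"],c["t"],c["intrinsics"])
    for n in "jar bottle transformer heatsink caddy mat board processor multimeter screwdriver".split():
        r=spot_point(cam,n); print(cam,n,[(round(a["score"],2),np.round(world(cam,c,a["position"]),3).tolist()) for a in r[:2]])
        if cam=="top":
            m=silhouettes(cam,n)
            if m:
                px=m[0]["pixels"].astype(np.uint8); k=cv2.findNonZero(px)
                if k is not None: print("   sil",round(m[0]["score"],2),cv2.minAreaRect(k))
E
```

```text
{'clock': 0.0, 'joints': array([-1.25059093e+00,  1.24502642e-01,  1.65164122e+00, -1.16246825e-05,
        1.36749147e+00, -8.25991396e-02]), 'qd': array([ 0.0001495 ,  0.00074662, -0.00212257, -0.00047028,  0.00126628,
        0.0009907 ]), 'joint_torque': array([-4.29613056e-05, -4.17604494e+01, -3.59931564e+01,  7.74640124e-02,
        4.93131776e-02, -1.57257641e-04]), 'tcp_pos': array([ 0.2545722 , -0.5973914 ,  0.21340802]), 'tool_rot': array([-3.07610500e+00, -6.28053185e-01,  3.97797067e-04]), 'force': array([ 1.10839728,  0.64963126, -0.27839611]), 'torque': array([ 0.0430092 , -0.00712196, -0.01106228]), 'finger_gap': 0.998775501146334} 0.0188
scene jar [(0.69, [0.548, -0.086, 0.009])]
scene bottle [(0.59, [0.575, 0.075, -0.002])]
scene transformer [(0.97, [0.566, -0.007, 0.004])]
scene heatsink [(0.67, [0.626, -0.018, 0.007]), (0.43, [0.548, 0.273, 0.017])]
scene caddy [(0.79, [0.608, -0.015, 0.0]), (0.61, [0.367, -0.005, -0.001])]
scene mat [(0.74, [0.506, -0.287, 0.005])]
scene board [(0.96, [0.546, 0.28, 0.003])]
scene processor [(0.56, [0.547, 0.275, 0.02])]
scene mul
[... 1145 characters left out ...]
938, 94.61551666259766), 7.334379196166992)
top mat [(0.77, [0.508, -0.283, 0.002])]
   sil 0.72 ((274.2500305175781, 235.75001525878906), (22.62741470336914, 20.50609588623047), 45.0)
top board [(0.71, [0.546, 0.275, 0.001])]
top processor [(0.84, [0.545, 0.27, 0.019])]
   sil 0.7 ((166.2496337890625, 255.00961303710938), (72.36956787109375, 82.70807647705078), 2.2025980949401855)
top multimeter [(0.71, [0.371, -0.0, 0.0])]
   sil 0.9 ((319.61920166015625, 351.8822326660156), (44.805091857910156, 85.63215637207031), 83.9909896850586)
top screwdriver [(0.58, [0.807, -0.013, 0.0])]
   sil 0.97 ((325.9508056640625, 116.54100036621094), (98.50289154052734, 14.123575210571289), 5.19442892074585)
```

```bash
python3 - <<'E'
from h import *
a=cv2.imread("pics/top0.png")[180:340,110:540]
cv2.imwrite("pics/top0c.png",cv2.resize(a,(800,298),interpolation=cv2.INTER_CUBIC))
E
```

```text
(no output)
```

View pics/top0c.png

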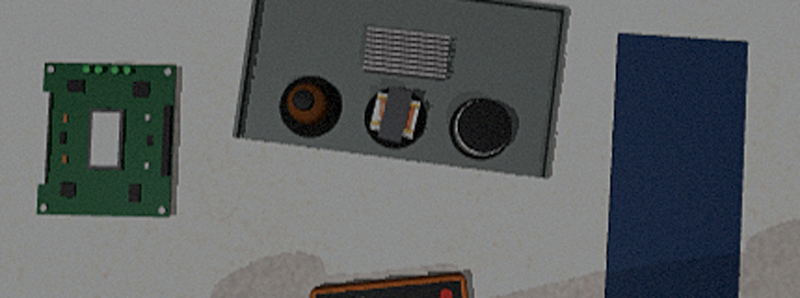

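View pics/scene0.png

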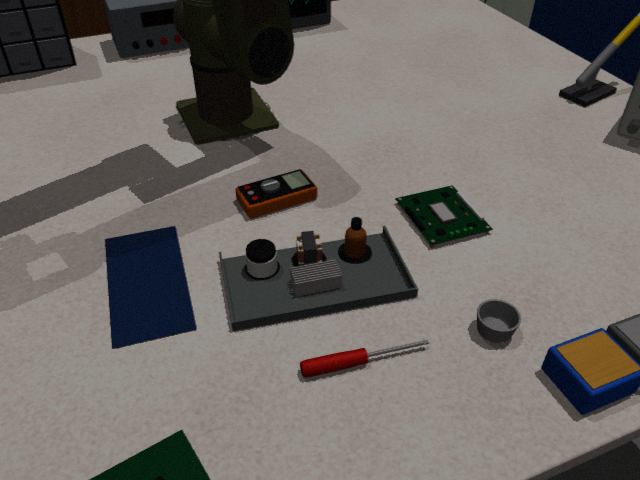

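Top view: board is left at crop (105,140); the bottle, transformer and jar run left to right at (305,105), (395,115), (485,127); heat sink is behind at (408,52), and the mat is right at (680,170). The networks agree with this. Next I work out the poses and the first move above the caddy.

```bash
cat >> h.py <<'E'
def Rpsi(p):
    p=np.radians(p);return np.array([[np.cos(p),np.sin(p),0],[np.sin(p),-np.cos(p),0],[0,0,-1]])
def go(x,y,z,psi,s=None):
    """rows' first six numbers to reach TCP x,y,z with yaw psi (deg)"""
    s=s or env.state();R=Ro.from_rotvec(s["tool_rot"]).as_matrix()
    d=R.T@(np.array([x,y,z])-s["tcp_pos"])/0.06
    return np.round(np.r_[d,Ro.from_matrix(R.T@Rpsi(psi)).as_rotvec()],3).tolist()
def wray(c,uv,z,s):
    R=Ro.from_rotvec(s["tool_rot"]).as_matrix();T=c["T_tool_cam"]
    o=R@T[:3,3]+s["tcp_pos"];d=R@T[:3,:3]@np.linalg.inv(c["intrinsics"])@np.array([uv[0],uv[1],1.])
    return o+d*(z-o[2])/d[2]
E
python3 - <<'E'
from h import *
c=imaging.camera("top")
f=lambda u,v:(u/1.8605+110,v/1.8605+180)
for n,uv,z in [("cadFL",(235,137),.003),("cadFR",(551,177),.003),("bd",(45,64),.012),("bd",(176,66),.012),("bd",(172,214),.012),("bd",(39,213),.012),
 ("padL",(312,107),.004),("padM",(395,117),.004),("padR",(481,128),.004),("matTL",(619,33),.003),("matTR",(747,41),.003),("procTL",(92,110),.016),("procTR",(123,110),.016),("procBL",(89,167),.016),("procBR",(120,168),.016)]:
    print(n,np.round(ray(c,f(*uv),z),4))
print(imaging.camera("wrist")["T_tool_cam"].round(3))
print(go(.57,-.01,.3,-9.2))
E
```

```text
cadFL [0.5491 0.1511 0.003 ]
cadFR [ 0.5022 -0.1609  0.003 ]
bd [0.6254 0.3375 0.012 ]
bd [0.6203 0.2074 0.012 ]
bd [0.4746 0.2118 0.012 ]
bd [0.4785 0.3422 0.012 ]
padL [0.5771 0.074  0.004 ]
padM [ 0.5652 -0.0083  0.004 ]
padR [ 0.5522 -0.0933  0.004 ]
matTL [ 0.6442 -0.2341  0.003 ]
matTR [ 0.633  -0.3612  0.003 ]
procTL [0.5781 0.2893 0.016 ]
procTR [0.5774 0.2587 0.016 ]
procBL [0.5222 0.292  0.016 ]
procBR [0.5206 0.2616 0.016 ]
[[ 0.001 -0.971 -0.237  0.066]
 [ 1.     0.     0.001  0.   ]
 [-0.001 -0.237  0.971 -0.171]
 [ 0.     0.     0.     1.   ]]
[8.675, -6.955, -1.422, 0.0, 0.0, 0.563]
```

Emit:
servo_tool([
  [8.675, -6.955, -1.422, 0, 0, 0.563, 0.5],
  [8.675, -6.955, -1.422, 0, 0, 0.563, 0.5],
  [8.675, -6.955, -1.422, 0, 0, 0.563, 0.5],
  [8.675, -6.955, -1.422, 0, 0, 0.563, 0.5],
  [8.675, -6.955, -1.422, 0, 0, 0.563, 0.5],
  [8.675, -6.955, -1.422, 0, 0, 0.563, 0.5],
  [8.675, -6.955, -1.422, 0, 0, 0.563, 0.5],
  [8.675, -6.955, -1.422, 0, 0, 0.563, 0.5],
  [8.675, -6.955, -1.422, 0, 0, 0.563, 0.5],
  [8.675, -6.955, -1.422, 0, 0, 0.563, 0.5],
], newtons=20)

```text
clock: 2.95
tcp_pos: [0.5478, -0.0508, 0.2944]
tool_rot: [3.131, -0.251, 0.002]
force: [1.6, -0.5, -0.4]
finger_gap: 0.749
```

```bash
python3 - <<'E'
from h import *
s=env.state();c=imaging.camera("wrist");cv2.imwrite("pics/w1.png",c["pixels"])
print(s["tcp_pos"],s["joints"].round(3))
for n in "jar bottle transformer heatsink caddy".split():
    r=spot_point("wrist",n); print(n,[(round(a["score"],2),np.round(world("wrist",c,a["position"]),4).tolist()) for a in r[:2]])
    m=silhouettes("wrist",n)
    if m:
        k=cv2.findNonZero(m[0]["pixels"].astype(np.uint8)); r=cv2.minAreaRect(k);b=cv2.boxPoints(r)
        z={"jar":.05,"bottle":.079,"transformer":.05,"heatsink":.033,"caddy":.003}[n]
        print("  ",round(m[0]["score"],2),[wray(c,q,z,s)[:2].round(4).tolist() for q in b])
E
```

```text
[ 0.54781087 -0.05080057  0.29441246] [-0.19  -0.136  1.776 -0.     1.5    1.541]
jar [(0.57, [0.5596, -0.0916, 0.0089])]
   0.84 [[0.5837, -0.0708], [0.5756, -0.1214], [0.5251, -0.1152], [0.5335, -0.0632]]
bottle [(0.79, [0.5757, 0.0738, 0.0023])]
   0.71 [[0.5912, 0.0862], [0.604, 0.043], [0.5713, 0.0344], [0.5579, 0.0784]]
transformer [(0.77, [0.5651, -0.0148, 0.003]), (0.55, [0.6243, -0.0293, 0.0004])]
   0.84 [[0.5458, 0.0168], [0.597, 0.0013], [0.5864, -0.0387], [0.5348, -0.0244]]
heatsink [(0.9, [0.6228, -0.0298, -0.0008])]
   0.64 [[0.6501, 0.0138], [0.6398, -0.0639], [0.6001, -0.0587], [0.6106, 0.0207]]
caddy [(0.85, [0.6074, -0.0203, 0.0022]), (0.37, [0.5554, -0.0955, 0.0043])]
   0.96 [[0.7204, 0.1308], [0.6721, -0.1861], [0.4963, -0.1705], [0.5491, 0.177]]
```

View pics/w1.png

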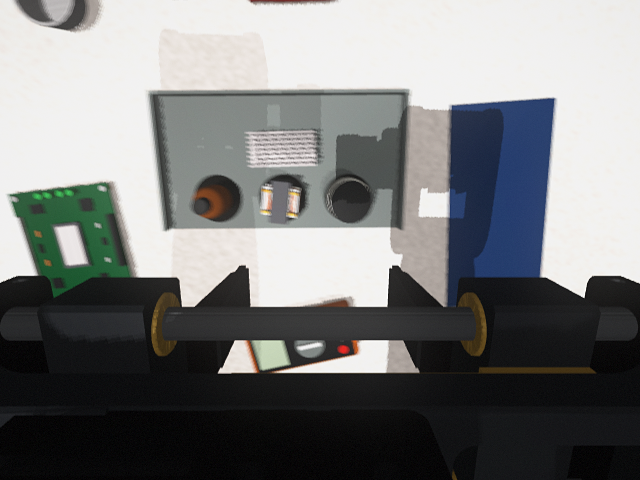

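The wrist view shows bottle, transformer and jar on pads at about (217,197), (283,198), (350,198), and the heat sink at (283,147). The caddy edges run parallel to the image rows.

```bash
python3 - <<'E'
from h import *
s=env.state();c=imaging.camera("wrist")
for n,uv,z in [("padB",(217,198),.004),("padT",(283,198),.004),("padJ",(350,198),.004),("FL",(165,229),.003),("FR",(404,229),.003),("jarlid",(350,201),.05),("trTop",(281,203),.05),("hs",(283,147),.033)]:
    print(n,wray(c,uv,z,s).round(4))
for n,(x,y) in dict(J=(.5535,-.0935),T=(.566,-.011),B=(.578,.073)).items(): print(n,go(x,y,.1,-9,s),go(x,y,.015,-9,s))
E
```

```text
padB [0.5786 0.0745 0.004 ]
padT [ 0.5648 -0.0106  0.004 ]
padJ [ 0.5507 -0.097   0.004 ]
FL [0.5493 0.1529 0.003 ]
FR [ 0.4978 -0.1625  0.003 ]
jarlid [ 0.5533 -0.0933  0.05  ]
trTop [ 0.5641 -0.0126  0.05  ]
hs [ 0.6271 -0.0251  0.033 ]
J [0.218, 0.633, 3.228, 0.0, 0.0, -0.005] [0.218, 0.633, 4.645, 0.0, 0.0, -0.005]
T [0.202, -0.758, 3.228, 0.0, 0.0, -0.005] [0.202, -0.758, 4.645, 0.0, 0.0, -0.005]
B [0.173, -2.172, 3.228, 0.0, 0.0, -0.005] [0.173, -2.172, 4.645, 0.0, 0.0, -0.005]
```

Emit:
servo_tool([
  [0.19, 0.64, 0.9, 0, 0, 0, 0.5],
  [0.19, 0.64, 1.8, 0, 0, 0, 0.5],
  [0.19, 0.64, 2.7, 0, 0, 0, 0.5],
  [0.19, 0.64, 3.5, 0, 0, 0, 0.5],
  [0.19, 0.64, 4.1, 0, 0, 0, 0.5],
  [0.19, 0.64, 4.5, 0, 0, 0, 0.5],
  [0.19, 0.64, 4.72, 0, 0, 0, 0.5],
  [0.19, 0.64, 4.72, 0, 0, 0, 0.5],
  [0.19, 0.64, 4.72, 0, 0, 0, -0.5],
  [0.19, 0.64, 4.72, 0, 0, 0, -0.5],
], newtons=15)

```text
clock: 4.8
tcp_pos: [0.5533, -0.0928, 0.0121]
tool_rot: [3.131, -0.251, 0.004]
force: [0.2, -0.9, 0.2]
finger_gap: 0.593
```

Emit:
servo_tool([
  [0, 0, 0, 0, 0, 0, -0.5],
  [0, 0, -0.1, 0, 0, 0, -0.5],
  [0, 0, -0.5, 0, 0, 0, -0.5],
  [0, 0, -1.1, 0, 0, 0, -0.5],
  [0.2, 0.5, -1.5, 0, 0, 0, -0.5],
  [0.5, 1.3, -1.6, 0, 0, 0, -0.5],
  [0.8, 2.1, -1.6, 0, 0, 0, -0.5],
  [1.05, 2.8, -1.5, 0, 0, 0, -0.5],
  [1.15, 3.18, -1.0, 0, 0, 0, -0.5],
  [1.15, 3.18, -0.6, 0, 0, 0, -0.5],
])

```text
clock: 6.05
tcp_pos: [0.5895, -0.2937, 0.0456]
tool_rot: [-3.131, 0.255, 0.001]
force: [0.5, 0.5, -1.8]
finger_gap: 0.565
```

Emit:
servo_tool([
  [0, 0, 0.25, 0, 0, 0, -0.5],
  [0, 0, 0.45, 0, 0, 0, -0.5],
  [0, 0, 0.58, 0, 0, 0, -0.5],
  [0, 0, 0.58, 0, 0, 0, -0.5],
  [0, 0, 0.58, 0, 0, 0, 0.4],
  [0, 0, 0.58, 0, 0, 0, 0.4],
  [0, 0, 0.4, 0, 0, 0, 0.4],
  [0, 0, -0.2, 0, 0, 0, 0.4],
  [0, 0, -1.0, 0, 0, 0, 0.4],
  [0, 0, -1.5, 0, 0, 0, 0.4],
])

```text
clock: 7.3
tcp_pos: [0.5911, -0.2926, 0.1408]
tool_rot: [3.129, -0.251, 0.007]
force: [1.0, 0.8, 0.8]
finger_gap: 0.701
```

```bash
python3 - <<'E'
from h import *
s=env.state();print(s["tcp_pos"])
print(go(.5655,-.011,.15,-16,s),go(.5655,-.011,.0115,-16,s))
E
```

```text
[ 0.59113003 -0.29257482  0.14080116]
[-1.17, -4.564, -0.166, 0.001, -0.004, 0.119] [-1.18, -4.568, 2.142, 0.001, -0.004, 0.119]
```

Emit:
servo_tool([
  [-0.2, -0.8, -0.15, 0, 0, 0.02, 0.4],
  [-0.4, -1.6, -0.15, 0, 0, 0.04, 0.4],
  [-0.6, -2.5, -0.15, 0, 0, 0.06, 0.4],
  [-0.85, -3.4, -0.15, 0, 0, 0.09, 0.4],
  [-1.05, -4.1, -0.1, 0, -0.004, 0.119, 0.4],
  [-1.18, -4.56, 0.1, 0, -0.004, 0.119, 0.4],
  [-1.18, -4.56, 0.8, 0, -0.004, 0.119, 0.4],
  [-1.18, -4.56, 1.4, 0, -0.004, 0.119, 0.4],
  [-1.18, -4.56, 1.9, 0, -0.004, 0.119, 0.4],
  [-1.18, -4.56, 2.15, 0, -0.004, 0.119, 0.4],
], newtons=25)

```text
clock: 8.55
tcp_pos: [0.563, -0.0103, 0.0066]
tool_rot: [-3.111, 0.437, 0.009]
force: [0.2, -0.7, 0.2]
finger_gap: 0.701
```

Emit:
servo_tool([
  [0, 0, -0.05, 0, 0, 0, -0.7],
  [0, 0, -0.05, 0, 0, 0, -0.7],
  [0, 0, -0.05, 0, 0, 0, -0.7],
  [0, 0, -0.1, 0, 0, 0, -0.7],
  [0, 0, -0.3, 0, 0, 0, -0.7],
  [0, 0, -0.8, 0, 0, 0, -0.7],
  [0, 0.3, -1.4, 0, 0, 0, -0.7],
  [0.1, 1.0, -1.6, 0, 0, 0, -0.7],
  [0.15, 1.8, -1.6, 0, 0, 0, -0.7],
  [0.2, 2.6, -1.6, 0, 0, 0, -0.7],
])

```text
clock: 9.8
tcp_pos: [0.5322, -0.1651, 0.1045]
tool_rot: [3.111, -0.436, -0.005]
force: [0.3, 0.2, -3.2]
finger_gap: 0.44
```

Emit:
servo_tool([
  [0.05, 0.7, 0, 0, 0, 0, -0.7],
  [0.1, 1.4, 0.1, 0, 0, 0, -0.7],
  [0.11, 2.06, 0.4, 0, 0, 0, -0.7],
  [0.11, 2.06, 0.9, 0, 0, 0, -0.7],
  [0.11, 2.06, 1.3, 0, 0, 0, -0.7],
  [0.11, 2.06, 1.5, 0, 0, 0, -0.7],
  [0.11, 2.06, 1.55, 0, 0, 0, -0.7],
  [0.11, 2.06, 1.55, 0, 0, 0, -0.7],
  [0.11, 2.06, 1.55, 0, 0, 0, 0.4],
  [0.11, 2.06, 1.55, 0, 0, 0, 0.4],
])

```text
clock: 11.05
tcp_pos: [0.5054, -0.2848, 0.0114]
tool_rot: [3.11, -0.437, -0.003]
force: [0.6, -0.1, 0.4]
finger_gap: 0.599
```

```bash
python3 - <<'E'
from h import *
s=env.state();print(s["tcp_pos"],s["finger_gap"],s["force"])
print(go(.506,-.285,.15,-9,s),go(.5775,.073,.17,-9,s))
E
```

```text
[ 0.50536626 -0.28483114  0.01141727] 0.5991414871204016 [ 0.63974415 -0.12530767  0.37957531]
[0.007, 0.002, -2.31, 0.001, 0.002, -0.122] [-0.492, -6.062, -2.648, 0.001, 0.002, -0.122]
```

Emit:
servo_tool([
  [0, 0, -0.2, 0, 0, 0, 0.4],
  [0, 0, -1.0, 0, 0, 0, 0.4],
  [0, -0.3, -1.8, 0, 0, 0, 0.4],
  [-0.1, -1.1, -2.4, 0, 0, -0.03, 0.4],
  [-0.15, -2.0, -2.6, 0, 0, -0.05, 0.4],
  [-0.25, -2.9, -2.64, 0, 0, -0.07, 0.4],
  [-0.3, -3.8, -2.64, 0, 0, -0.09, 0.4],
  [-0.4, -4.7, -2.64, 0, 0, -0.122, 0.4],
  [-0.45, -5.5, -2.64, 0, 0, -0.122, 0.4],
  [-0.492, -6.062, -2.64, 0, 0, -0.122, 0.4],
], newtons=15)

```text
clock: 12.3
tcp_pos: [0.5775, 0.0754, 0.1702]
tool_rot: [-3.131, 0.244, 0.004]
force: [0.7, -0.2, -0.2]
finger_gap: 0.703
```

```bash
python3 - <<'E'
from h import *
s=env.state();print(s["tcp_pos"],s["finger_gap"],s["force"])
c=imaging.camera("wrist");cv2.imwrite("pics/w2.png",c["pixels"])
c2=imaging.camera("top");cv2.imwrite("pics/t2.png",c2["pixels"])
for n in ["jar","transformer","bottle"]:
    r=spot_point("top",n); print(n,[(round(a["score"],2),np.round(world("top",c2,a["position"]),4).tolist()) for a in r[:2]])
r=spot_point("wrist","bottle"); print([(round(a["score"],2),np.round(world("wrist",c,a["position"]),4).tolist()) for a in r[:2]])
print(go(.5775,.073,.0135,-9,s))
E
```

```text
[0.57746446 0.07541534 0.17020872] 0.7027141585766845 [ 0.67888085 -0.19243178 -0.2063241 ]
jar [(0.73, [0.5881, -0.2931, 0.0054])]
transformer [(0.66, [0.505, -0.2873, 0.0056])]
bottle []
[(0.87, [0.5757, 0.0711, 0.0061])]
[0.013, 0.042, 2.612, -0.001, 0.002, 0.001]
```

View pics/w2.png

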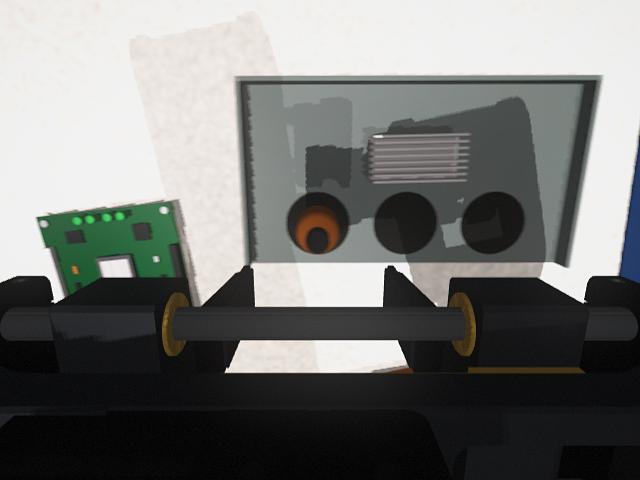

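The bottle is centred under the gripper at (318,222); the other two pads are free at (405,222) and (493,222), and the heat sink is undisturbed at (418,158). Descending.

Emit:
servo_tool([
  [0.01, 0.04, 0.8, 0, 0, 0, 0.4],
  [0.01, 0.04, 1.5, 0, 0, 0, 0.4],
  [0.01, 0.04, 2.1, 0, 0, 0, 0.4],
  [0.01, 0.04, 2.45, 0, 0, 0, 0.4],
  [0.01, 0.04, 2.58, 0, 0, 0, 0.4],
  [0.01, 0.04, 2.6, 0, 0, 0, 0.4],
  [0.01, 0.04, 2.6, 0, 0, 0, -0.7],
  [0.01, 0.04, 2.6, 0, 0, 0, -0.7],
  [0.01, 0.04, 2.6, 0, 0, 0, -0.7],
  [0.01, 0.04, 2.6, 0, 0, 0, -0.7],
])

```text
clock: 13.85
tcp_pos: [0.5774, 0.0714, 0.014]
tool_rot: [-3.13, 0.247, 0.003]
force: [0.3, 1.9, 3.2]
finger_gap: 0.397
```

```bash
python3 - <<'E'
from h import *
s=env.state();print(s["tcp_pos"],s["finger_gap"],s["force"])
print(go(.421,-.278,.15,-9,s),go(.421,-.278,.0138,-9,s))
E
```

```text
[0.57739556 0.07137133 0.0139517 ] 0.3966388590206138 [0.26814791 1.93083067 3.16857108]
[-1.668, 6.156, -2.271, -0.001, 0.002, -0.0] [-1.663, 6.159, -0.001, -0.001, 0.002, -0.0]
```

Emit:
servo_tool([
  [0, 0, -0.1, 0, 0, 0, -0.7],
  [0, 0, -0.6, 0, 0, 0, -0.7],
  [0, 0, -1.3, 0, 0, 0, -0.7],
  [-0.1, 0.6, -1.9, 0, 0, 0, -0.7],
  [-0.4, 1.5, -2.0, 0, 0, 0, -0.7],
  [-0.65, 2.4, -2.0, 0, 0, 0, -0.7],
  [-0.9, 3.3, -2.0, 0, 0, 0, -0.7],
  [-1.15, 4.2, -2.0, 0, 0, 0, -0.7],
  [-1.4, 5.1, -2.0, 0, 0, 0, -0.7],
  [-1.6, 5.8, -2.0, 0, 0, 0, -0.7],
])

```text
clock: 15.1
tcp_pos: [0.4262, -0.2595, 0.1332]
tool_rot: [-3.131, 0.248, 0.007]
force: [0.9, 0.8, -0.9]
finger_gap: 0.397
```

Emit:
servo_tool([
  [-0.06, 0.36, 0.1, 0, 0, 0, -0.7],
  [-0.06, 0.36, 0.7, 0, 0, 0, -0.7],
  [-0.06, 0.36, 1.3, 0, 0, 0, -0.7],
  [-0.06, 0.36, 1.75, 0, 0, 0, -0.7],
  [-0.06, 0.36, 1.95, 0, 0, 0, -0.7],
  [-0.06, 0.36, 1.99, 0, 0, 0, -0.7],
  [-0.06, 0.36, 1.99, 0, 0, 0, -0.7],
  [-0.06, 0.36, 1.99, 0, 0, 0, -0.7],
  [-0.06, 0.36, 1.99, 0, 0, 0, 0.3],
  [-0.06, 0.36, 1.99, 0, 0, 0, 0.3],
])

```text
clock: 16.35
tcp_pos: [0.4207, -0.2788, 0.0145]
tool_rot: [3.132, -0.247, -0.005]
force: [-1.3, 0.2, -0.3]
finger_gap: 0.548
```

```bash
python3 - <<'E'
from h import *
s=env.state();print(s["tcp_pos"],s["finger_gap"],s["force"],s["joints"])
print(go(.421,-.278,.17,-9,s),go(.60,-.023,.2,81,s))
E
```

```text
[ 0.42071869 -0.27877432  0.0144529 ] 0.5479962207911209 [-1.30496108  0.24539557 -0.28474603] [-0.69054946  0.02446616  2.12100514 -0.00213612  0.99865095  1.03858661]
[-0.005, -0.013, -2.592, 0.0, 0.003, -0.0] [2.274, -4.677, -3.101, -0.002, 0.003, -1.571]
```

Emit:
servo_tool([
  [0, 0, -0.2, 0, 0, 0, 0.5],
  [0, 0, -1.0, 0, 0, 0, 0.5],
  [0, 0, -1.9, 0, 0, 0, 0.8],
  [0.2, -0.4, -2.7, 0, 0, -0.1, 0.8],
  [0.5, -1.1, -3.1, 0, 0, -0.28, 0.8],
  [0.9, -1.9, -3.1, 0, 0, -0.46, 0.8],
  [1.3, -2.7, -3.1, 0, 0, -0.64, 0.8],
  [1.7, -3.5, -3.1, 0, 0, -0.82, 0.8],
  [2.2, -4.2, -3.1, 0, 0, -1.0, 0.8],
  [2.67, -4.74, -3.1, 0, 0.003, -1.18, 0.8],
])

```text
clock: 17.6
tcp_pos: [0.625, -0.021, 0.2005]
tool_rot: [-2.733, -1.547, -0.001]
force: [0.5, -1.0, 0.3]
finger_gap: 0.902
```

```bash
python3 - <<'E'
from h import *
s=env.state();print(s["tcp_pos"],s["finger_gap"],s["joints"].round(2));print(go(.625,-.023,.17,82.3,s))
E
```

```text
[ 0.62503931 -0.02104361  0.20051392] 0.9023148762976027 [-0.12  0.08  1.72  0.    1.34  0.42]
[-0.029, 0.017, 0.509, -0.001, -0.002, -0.406]
```

Emit:
servo_tool([
  [-0.03, 0.02, 0.2, 0, 0, -0.15, 0.8],
  [-0.03, 0.02, 0.4, 0, 0, -0.3, 0.8],
  [-0.03, 0.02, 0.5, 0, 0, -0.406, 0.8],
  [-0.03, 0.02, 0.5, 0, 0, -0.406, 0.8],
  [-0.03, 0.02, 0.5, 0, 0, -0.406, 0.8],
  [-0.03, 0.02, 0.5, 0, 0, -0.406, 0.8],
  [-0.03, 0.02, 0.5, 0, 0, -0.406, 0.8],
  [-0.03, 0.02, 0.5, 0, 0, -0.406, 0.8],
  [-0.03, 0.02, 0.5, 0, 0, -0.406, 0.8],
  [-0.03, 0.02, 0.5, 0, 0, -0.406, 0.8],
], newtons=15)

```text
clock: 18.85
tcp_pos: [0.6239, -0.025, 0.1693]
tool_rot: [-2.372, -2.056, -0.0]
force: [0.5, -0.5, -0.4]
finger_gap: 0.903
```

```bash
python3 - <<'E'
from h import *
s=env.state();print(s["tcp_pos"],s["tool_rot"],s["joints"].round(2))
c=imaging.camera("wrist");cv2.imwrite("pics/w3.png",c["pixels"])
c2=imaging.camera("top");cv2.imwrite("pics/t3.png",c2["pixels"])
for n in ["jar","transformer","bottle"]:
    r=spot_point("top",n); print(n,[(round(a["score"],2),np.round(world("top",c2,a["position"]),4).tolist()) for a in r[:2]])
for n in ["heatsink","processor","board"]:
    r=spot_point("wrist",n); print(n,[(round(a["score"],2),np.round(world("wrist",c,a["position"]),4).tolist()) for a in r[:2]])
m=silhouettes("wrist","heatsink")
k=cv2.findNonZero(m[0]["pixels"].astype(np.uint8)); r=cv2.minAreaRect(k);b=cv2.boxPoints(r)
print(r,[wray(c,q,.033,s)[:2].round(4).tolist() for q in b])
E
```

```text
[ 0.62387031 -0.02498711  0.16930248] [-2.37166399e+00 -2.05648100e+00 -4.87707689e-04] [-0.13  0.1   1.75  0.    1.29  0.01]
jar [(0.95, [0.587, -0.2924, 0.0017])]
transformer [(0.79, [0.5061, -0.2847, 0.0055])]
bottle [(0.56, [0.4211, -0.2815, 0.0057]), (0.44, [0.5053, -0.2858, 0.0049])]
heatsink [(0.86, [0.6277, -0.0225, 0.0043])]
processor []
board []
((320.0, 223.0), (88.0, 46.0), 90.0) [[0.6121, 0.0223], [0.6513, 0.0167], [0.6414, -0.0621], [0.5997, -0.0562]]
```

View pics/w3.png

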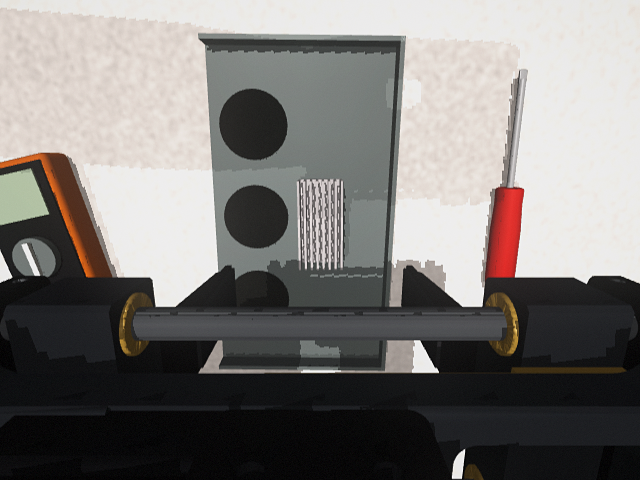

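Heat sink at (320,223), exactly aligned with the jaws, all pads empty, and the three parked objects are confirmed by the top camera.

Emit:
servo_tool([
  [0.06, 0.02, 0.8, 0, 0, 0, 0.8],
  [0.06, 0.02, 1.6, 0, 0, 0, 0.6],
  [0.06, 0.02, 2.2, 0, 0, 0, 0.5],
  [0.06, 0.02, 2.55, 0, 0, 0, 0.5],
  [0.06, 0.02, 2.68, 0, 0, 0, 0.3],
  [0.06, 0.02, 2.69, 0, 0, 0, -0.7],
  [0.06, 0.02, 2.69, 0, 0, 0, -0.7],
  [0.06, 0.02, 2.69, 0, 0, 0, -0.7],
  [0.06, 0.02, 2.69, 0, 0, 0, -0.7],
  [0.06, 0.02, 2.69, 0, 0, 0, -0.7],
], newtons=20)

```text
clock: 20.55
tcp_pos: [0.6264, -0.0213, 0.0096]
tool_rot: [-2.373, -2.058, -0.003]
force: [-0.6, 0.2, 6.1]
finger_gap: 0.419
```

```bash
python3 - <<'E'
from h import *
s=env.state();print(s["tcp_pos"],s["finger_gap"],s["force"],s["joints"].round(2),s["tool_rot"])
print(go(.548,.274,.12,-2,s))
print(go(.56,.24,.12,-2,s))
E
```

```text
[ 0.62638229 -0.02133303  0.0096043 ] 0.4185535135823848 [-0.55308338  0.15151673  6.12782125] [-0.12  0.28  1.84  0.    1.02  0.02] [-2.37271349 -2.05770493 -0.00277764]
[4.691, -1.989, -1.832, -0.001, -0.002, 1.464]
[4.159, -1.711, -1.833, -0.001, -0.002, 1.464]
```

Emit:
servo_tool([
  [0, 0, -0.1, 0, 0, 0, -0.7],
  [0, 0, -0.6, 0, 0, 0, -0.7],
  [0, 0, -1.3, 0, 0, 0.05, -0.7],
  [0.3, -0.3, -2.0, 0, 0, 0.2, -0.7],
  [0.9, -0.8, -2.34, 0, 0, 0.36, -0.7],
  [1.6, -1.4, -2.34, 0, 0, 0.54, -0.7],
  [2.3, -2.0, -2.34, 0, 0, 0.72, -0.7],
  [3.0, -2.6, -2.34, 0, 0, 0.9, -0.7],
  [3.7, -3.2, -2.34, 0, 0, 1.08, -0.7],
  [4.3, -3.7, -2.34, 0, 0, 1.26, -0.7],
])

```text
clock: 21.8
tcp_pos: [0.4412, 0.2659, 0.1489]
tool_rot: [-3.129, -0.26, 0.002]
force: [0.4, 0.6, -1.5]
finger_gap: 0.417
```

Emit:
servo_tool([
  [0.13, -0.27, 0, 0, 0, 0.1, -0.7],
  [0.13, -0.27, 0, 0, 0, 0.2, -0.7],
  [0.13, -0.27, 0, 0, 0, 0.2, -0.7],
  [0.13, -0.27, 0, 0, 0, 0.2, -0.7],
  [0.13, -0.27, 0, 0, 0, 0.2, -0.7],
  [0.13, -0.27, 0, 0, 0, 0.2, -0.7],
  [0.13, -0.27, 0, 0, 0, 0.2, -0.7],
  [0.13, -0.27, 0, 0, 0, 0.2, -0.7],
  [0.13, -0.27, 0, 0, 0, 0.2, -0.7],
  [0.13, -0.27, 0, 0, 0, 0.2, -0.7],
])

```text
clock: 23.05
tcp_pos: [0.4476, 0.2819, 0.1492]
tool_rot: [-3.139, 0.044, 0.002]
force: [-0.5, 0.5, -1.1]
finger_gap: 0.417
```

```bash
python3 - <<'E'
from h import *
s=env.state();print(s["tcp_pos"],s["finger_gap"],s["force"],s["joints"].round(2),s["tool_rot"])
c=imaging.camera("wrist");cv2.imwrite("pics/w4.png",c["pixels"])
for n,z in [("heatsink",s["tcp_pos"][2]+.0234),("processor",.016),("board",.012)]:
    r=spot_point("wrist",n); print(n,[(round(a["score"],2),np.round(world("wrist",c,a["position"]),4).tolist()) for a in r[:2]])
    m=silhouettes("wrist",n)
    if m:
        k=cv2.findNonZero(m[0]["pixels"].astype(np.uint8)); r=cv2.minAreaRect(k);b=cv2.boxPoints(r)
        print(r,[wray(c,q,z,s)[:2].round(4).tolist() for q in b])
E
```

```text
[0.44764198 0.28194507 0.14920021] 0.4170875952279387 [-0.51059101  0.5012999  -1.07477569] [ 0.46 -0.09  1.98  0.    1.25  2.06] [-3.13926929e+00  4.43836372e-02  2.16047767e-03]
heatsink [(0.96, [0.446, 0.2795, 0.1439])]
((318.0, 289.5), (165.0, 94.0), 90.0) [[0.493, 0.3002], [0.4919, 0.2607], [0.4133, 0.2604], [0.4145, 0.3049]]
processor [(0.75, [0.5511, 0.2773, 0.018])]
((322.5093078613281, 103.59112548828125), (167.138671875, 194.0635223388672), 1.3019527196884155) [[0.4784, 0.3513], [0.6262, 0.3357], [0.62, 0.2082], [0.4712, 0.2071]]
board [(0.81, [0.5485, 0.2742, -0.0022])]
((322.961669921875, 103.76205444335938), (167.17935180664062, 193.76876831054688), 0.9710219502449036) [[0.4775, 0.3515], [0.6271, 0.3366], [0.6215, 0.2074], [0.471, 0.2053]]
```

View pics/w4.png

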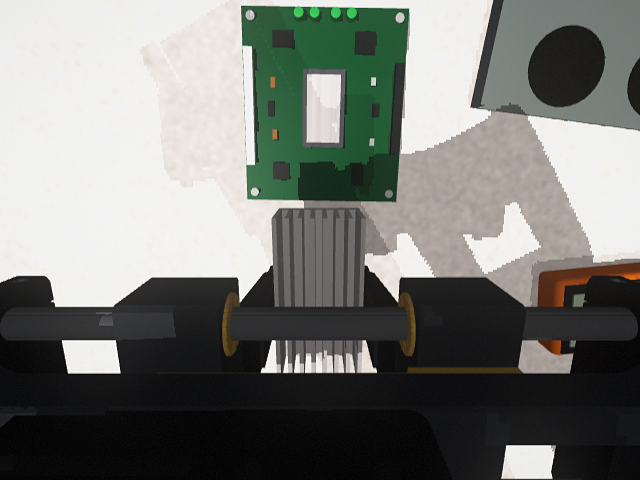

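The board shows at (325,104) with the processor at (323,108). The held heat sink's far end is at rows 209 to 219, in line with it. I measure the processor rectangle by colour and view a crop.

```bash
python3 - <<'E'
from h import *
s=env.state();c=imaging.camera("wrist");a=c["pixels"]
h=cv2.cvtColor(a,cv2.COLOR_BGR2HSV)
g=(h[...,1]<90).astype(np.uint8);mask=np.zeros_like(g);mask[58:160,292:356]=1;g*=mask
n,l,st,ce=cv2.connectedComponentsWithStats(g);i=1+np.argmax(st[1:,4]);k=cv2.findNonZero((l==i).astype(np.uint8));r=cv2.minAreaRect(k)
b=cv2.boxPoints(r);print(st[i],r);q=np.array([wray(c,p,.016,s)[:2] for p in b]);print(q.round(4).tolist(),q.mean(0))
for uv in [(318,209),(318,219)]: print(uv,[ (wray(c,uv,s["tcp_pos"][2]+dz,s)[:2]-s["tcp_pos"][:2]).round(4) for dz in (-.0066,.0234)])
for uv in [(250,15),(400,17),(255,191),(389,193)]: print(uv,wray(c,uv,.012,s)[:2].round(4))
cv2.imwrite("pics/w4c.png",cv2.resize(a[50:240,240:420],None,fx=3,fy=3,interpolation=cv2.INTER_CUBIC))
E
```

```text
[ 302   68   44   80 3341] ((322.9010314941406, 107.96002197265625), (42.6866569519043, 78.9503173828125), 1.432096242904663)
[[0.5201, 0.2946], [0.5805, 0.2906], [0.5788, 0.2568], [0.5183, 0.259]] [0.54943306 0.27523975]
(318, 209) [array([ 0.0394, -0.0013]), array([ 0.044 , -0.0015])]
(318, 219) [array([ 0.0342, -0.0012]), array([ 0.0397, -0.0014])]
(250, 15) [0.6204 0.3301]
(400, 17) [0.6157 0.2135]
(255, 191) [0.4842 0.3359]
(389, 193) [0.4793 0.2194]
```

View pics/w4c.png

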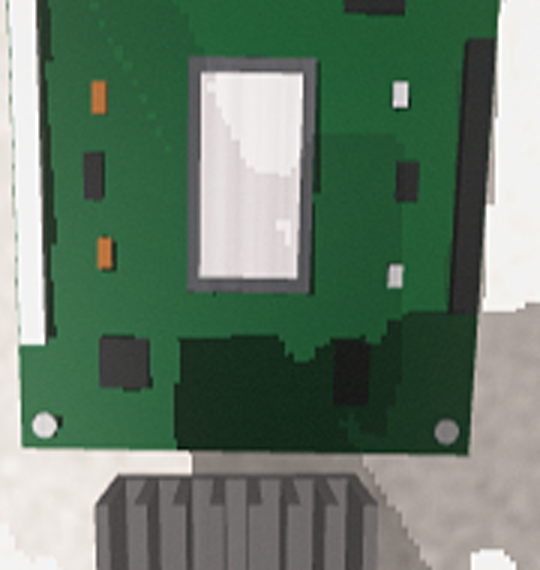

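```bash
python3 - <<'E'
from h import *
print(go(.5496,.2757,.05,-2.3))
E
```

```text
[1.704, 0.06, 1.651, -0.002, 0.001, 0.012]
```

Emit:
servo_tool([
  [0.6, 0.02, 0, 0, 0, 0, -0.7],
  [1.2, 0.06, 0, 0, 0, 0.012, -0.7],
  [1.6, 0.06, 0.3, 0, 0, 0.012, -0.7],
  [1.7, 0.06, 0.9, -0.002, 0.001, 0.012, -0.7],
  [1.7, 0.06, 1.4, -0.002, 0.001, 0.012, -0.7],
  [1.7, 0.06, 1.65, -0.002, 0.001, 0.012, -0.7],
  [1.7, 0.06, 1.65, -0.002, 0.001, 0.012, -0.7],
  [1.7, 0.06, 1.65, -0.002, 0.001, 0.012, -0.7],
  [1.7, 0.06, 1.65, -0.002, 0.001, 0.012, -0.7],
  [1.7, 0.06, 1.65, -0.002, 0.001, 0.012, -0.7],
])

```text
clock: 24.7
tcp_pos: [0.55, 0.276, 0.0512]
tool_rot: [-3.14, 0.063, -0.002]
force: [-0.0, -0.0, -1.7]
finger_gap: 0.422
```

```bash
python3 - <<'E'
from h import *
s=env.state();print(s["tcp_pos"],s["finger_gap"],s["force"])
print(go(.5496,.2757,.0225,-2.3))
E
```

```text
[0.55001423 0.2759864  0.05123383] 0.42170459925804193 [-0.03892764 -0.02018968 -1.72782788]
[-0.007, 0.005, 0.479, -0.001, -0.001, -0.0]
```

Emit:
servo_tool([
  [0, 0, 0.15, 0, 0, 0, -0.7],
  [0, 0, 0.28, 0, 0, 0, -0.7],
  [0, 0, 0.36, 0, 0, 0, -0.7],
  [0, 0, 0.4, 0, 0, 0, -0.7],
  [0, 0, 0.42, 0, 0, 0, -0.7],
  [0, 0, 0.43, 0, 0, 0, -0.7],
  [0, 0, 0.44, 0, 0, 0, -0.7],
  [0, 0, 0.45, 0, 0, 0, -0.7],
  [0, 0, 0.46, 0, 0, 0, -0.7],
  [0, 0, 0.46, 0, 0, 0, -0.7],
])

```text
clock: 25.95
tcp_pos: [0.5495, 0.2757, 0.0226]
tool_rot: [-3.141, 0.063, 0.0]
force: [-1.0, 0.8, -1.0]
finger_gap: 0.42
```

Emit:
servo_tool([
  [0, 0, 0.005, 0, 0, 0, -0.7],
  [0, 0, 0.005, 0, 0, 0, -0.7],
  [0, 0, 0.01, 0, 0, 0, -0.7],
  [0, 0, 0.01, 0, 0, 0, -0.7],
  [0, 0, 0.015, 0, 0, 0, -0.7],
  [0, 0, 0.015, 0, 0, 0, -0.7],
  [0, 0, 0.02, 0, 0, 0, -0.7],
  [0, 0, 0.02, 0, 0, 0, -0.7],
  [0, 0, 0.02, 0, 0, 0, -0.7],
  [0, 0, 0.02, 0, 0, 0, -0.7],
])

```text
clock: 27.2
tcp_pos: [0.5495, 0.2757, 0.0226]
tool_rot: [3.141, -0.063, -0.001]
force: [-4.7, -1.9, 8.0]
finger_gap: 0.422
```

```bash
python3 - <<'E'
from h import *
c=imaging.camera("scene");a=c["pixels"]
for i in range(3): print(env.state()["force"].round(1), env.state()["tcp_pos"].round(4)); imaging.camera("scene")
cv2.imwrite("pics/s5.png",cv2.resize(a[150:270,380:540],None,fx=4,fy=4,interpolation=cv2.INTER_CUBIC))
E
```

```text
[-5.5 -1.7  8.3] [0.5495 0.2757 0.0226]
[-5.  -1.6  9. ] [0.5495 0.2757 0.0226]
[-5.2 -2.5  8.5] [0.5495 0.2757 0.0226]
```

View pics/s5.png

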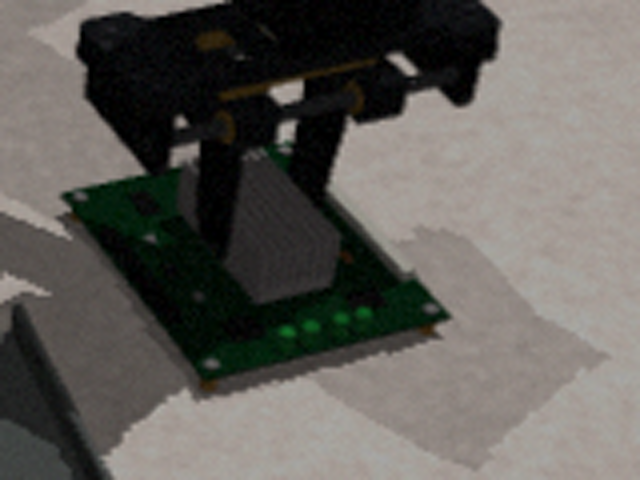

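In contact at TCP z 22.6 mm, as predicted, with about 8 N; the heat sink sits on the board centre. I ease off, release and rise.

Emit:
servo_tool([
  [0, 0, -0.01, 0, 0, 0, -0.7],
  [0, 0, -0.015, 0, 0, 0, -0.7],
  [0, 0, -0.015, 0, 0, 0, 0.2],
  [0, 0, -0.015, 0, 0, 0, 0.2],
  [0, 0, -0.015, 0, 0, 0, 0.2],
  [0, 0, -0.1, 0, 0, 0, 0.2],
  [0, 0, -0.5, 0, 0, 0, 0.2],
  [0, 0, -1.2, 0, 0, 0, 0.2],
  [-0.2, 0, -2.0, 0, 0, 0, 0.2],
  [-0.5, 0, -2.5, 0, 0, 0, 0.2],
])

```text
clock: 28.65
tcp_pos: [0.5205, 0.2773, 0.1748]
tool_rot: [-3.139, 0.064, -0.006]
force: [1.0, 0.0, -0.1]
finger_gap: 0.6
```

```bash
python3 - <<'E'
from h import *
s=env.state();print(s["tcp_pos"],s["finger_gap"],s["force"])
c=imaging.camera("wrist");cv2.imwrite("pics/w6.png",c["pixels"])
m=silhouettes("wrist","heatsink");r=spot_point("wrist","heatsink");print([(round(a["score"],2),np.round(world("wrist",c,a["position"]),4).tolist()) for a in r[:2]])
k=cv2.findNonZero(m[0]["pixels"].astype(np.uint8)); r=cv2.minAreaRect(k);b=cv2.boxPoints(r)
print(r,[wray(c,q,.046,s)[:2].round(4).tolist() for q in b])
print(go(.421,-.28,.17,-9,s))
E
```

```text
[0.52050081 0.27727655 0.1747864 ] 0.6001884454654288 [ 1.00894651  0.03554503 -0.14006427]
[(0.85, [0.5497, 0.2722, 0.0151])]
((320.0, 198.0), (94.0, 48.0), 90.0) [[0.5906, 0.2927], [0.589, 0.2531], [0.509, 0.255], [0.5107, 0.2971]]
[-1.279, 9.348, 0.058, -0.002, -0.003, 0.116]
```

View pics/w6.png

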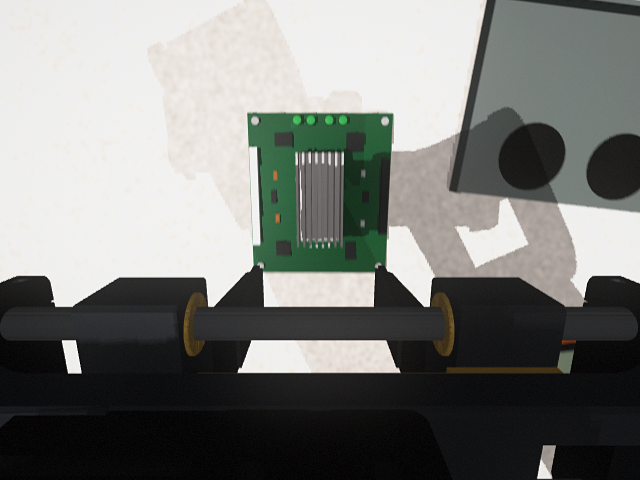

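Emit:
servo_tool([
  [-0.13, 0.9, 0, 0, 0, 0.02, 0.4],
  [-0.27, 1.9, 0, 0, 0, 0.03, 0.4],
  [-0.4, 2.9, 0, 0, 0, 0.04, 0.4],
  [-0.55, 3.9, 0, 0, 0, 0.06, 0.4],
  [-0.68, 4.9, 0, 0, 0, 0.07, 0.4],
  [-0.8, 5.9, 0, 0, 0, 0.08, 0.4],
  [-0.95, 6.9, 0, 0, 0, 0.1, 0.4],
  [-1.1, 7.9, 0, 0, 0, 0.116, 0.4],
  [-1.2, 8.7, 0, 0, 0, 0.116, 0.4],
  [-1.28, 9.35, 0.06, -0.002, -0.003, 0.116, 0.4],
], newtons=15)

```text
clock: 30.05
tcp_pos: [0.419, -0.2826, 0.1661]
tool_rot: [3.131, -0.248, -0.008]
force: [1.0, 0.3, 0.3]
finger_gap: 0.702
```

```bash
python3 - <<'E'
from h import *
s=env.state();print(s["tcp_pos"],s["finger_gap"])
c=imaging.camera("wrist");cv2.imwrite("pics/w7.png",c["pixels"])
for n in ["bottle","transformer","jar"]:
    r=spot_point("wrist",n);print(n,[(round(a["score"],2),np.round(world("wrist",c,a["position"]),4).tolist()) for a in r[:2]])
print(go(.421,-.279,.0145,-9,s))
for t,rv,px in [((.5775,.0754,.1702),(-3.131,.244,.004),[(318,222),(405,222),(493,222)]),((.6239,-.025,.1693),(-2.3717,-2.0565,-.0005),[(253,124),(256,217)])]:
    f=dict(tcp_pos=np.array(t),tool_rot=np.array(rv))
    for p in px: print(p,wray(c,p,.004,f)[:2].round(4))
E
```

```text
[ 0.41895551 -0.28256658  0.16606101] 0.701567613168143
bottle [(0.91, [0.4168, -0.2787, 0.0017])]
transformer [(0.84, [0.5041, -0.2852, 0.0019])]
jar [(0.74, [0.5943, -0.2864, 0.0037])]
[0.037, -0.068, 2.526, 0.001, 0.005, -0.001]
(318, 222) [0.5795 0.0751]
(405, 222) [ 0.5664 -0.0084]
(493, 222) [ 0.5532 -0.0929]
(253, 124) [0.5784 0.0758]
(256, 217) [ 0.5655 -0.0088]
```

View pics/w7.png

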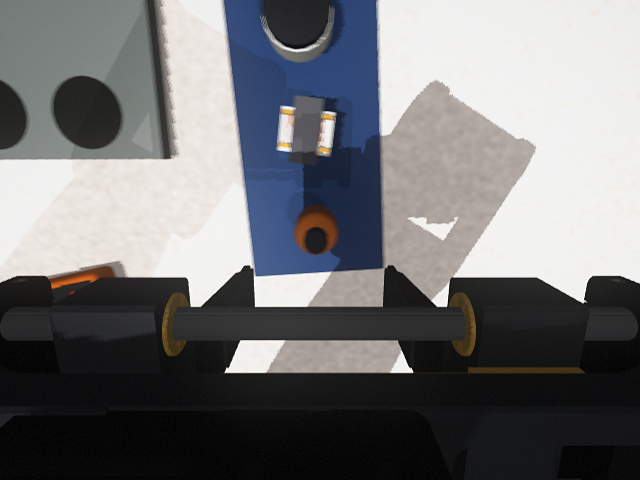

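All three stand upright on the mat: jar (298,25), transformer (308,130), bottle (317,230). Picking the bottle.

Emit:
servo_tool([
  [0.03, -0.06, 0.8, 0, 0, 0, 0.4],
  [0.03, -0.06, 1.5, 0, 0.005, 0, 0.4],
  [0.03, -0.06, 2.1, 0, 0.005, 0, 0.4],
  [0.03, -0.06, 2.4, 0, 0.005, 0, 0.4],
  [0.03, -0.06, 2.52, 0, 0.005, 0, 0.4],
  [0.03, -0.06, 2.52, 0, 0.005, 0, 0.4],
  [0.03, -0.06, 2.52, 0, 0.005, 0, -0.7],
  [0.03, -0.06, 2.52, 0, 0.005, 0, -0.7],
  [0.03, -0.06, 2.52, 0, 0.005, 0, -0.7],
  [0.03, -0.06, 2.52, 0, 0.005, 0, -0.7],
])

```text
clock: 31.5
tcp_pos: [0.4222, -0.278, 0.017]
tool_rot: [3.129, -0.245, 0.004]
force: [-1.1, 0.1, 2.7]
finger_gap: 0.395
```

```bash
python3 - <<'E'
from h import *
s=env.state();print(s["tcp_pos"],s["finger_gap"],s["force"])
z=s["tcp_pos"][2]
print(go(.578,.0743,z+.0008,-9,s))
E
```

```text
[ 0.42217357 -0.27802536  0.01704747] 0.39536232126998766 [-1.05146495  0.07860073  2.69270216]
[1.652, -6.205, -0.028, 0.003, -0.003, 0.001]
```

Emit:
servo_tool([
  [0, 0, -0.1, 0, 0, 0, -0.7],
  [0, 0, -0.7, 0, 0, 0, -0.7],
  [0, 0, -1.5, 0, 0, 0, -0.7],
  [0.2, -0.7, -2.1, 0, 0, 0, -0.7],
  [0.45, -1.6, -2.2, 0, 0, 0, -0.7],
  [0.7, -2.5, -2.2, 0, 0, 0, -0.7],
  [0.95, -3.4, -2.2, 0, 0, 0, -0.7],
  [1.15, -4.3, -2.2, 0, 0, 0, -0.7],
  [1.4, -5.2, -2.2, 0, 0, 0, -0.7],
  [1.6, -6.0, -2.2, 0, 0, 0, -0.7],
])

```text
clock: 32.75
tcp_pos: [0.5729, 0.0655, 0.1479]
tool_rot: [3.13, -0.244, 0.002]
force: [0.1, -1.1, -0.3]
finger_gap: 0.397
```

Emit:
servo_tool([
  [0.05, -0.2, 0.2, 0, 0, 0, -0.7],
  [0.05, -0.2, 0.9, 0, 0, 0, -0.7],
  [0.05, -0.2, 1.5, 0, 0, 0, -0.7],
  [0.05, -0.2, 1.9, 0, 0, 0, -0.7],
  [0.05, -0.2, 2.1, 0, 0, 0, -0.7],
  [0.05, -0.2, 2.14, 0, 0, 0, -0.7],
  [0.05, -0.2, 2.16, 0, 0, 0, -0.7],
  [0.05, -0.2, 2.17, 0, 0, 0, -0.7],
  [0.05, -0.2, 2.17, 0, 0, 0, -0.7],
  [0.05, -0.2, 2.17, 0, 0, 0, -0.7],
])

```text
clock: 34.0
tcp_pos: [0.5779, 0.0746, 0.0181]
tool_rot: [3.13, -0.245, 0.004]
force: [-0.0, -0.3, -0.8]
finger_gap: 0.395
```

Emit:
servo_tool([
  [0, 0, 0.01, 0, 0, 0, -0.7],
  [0, 0, 0.015, 0, 0, 0, -0.7],
  [0, 0, 0.015, 0, 0, 0, -0.7],
  [0, 0, 0.01, 0, 0, 0, 0.3],
  [0, 0, 0.01, 0, 0, 0, 0.3],
  [0, 0, 0, 0, 0, 0, 0.3],
  [0, 0, -0.2, 0, 0, 0, 0.3],
  [0, 0, -0.9, 0, 0, 0, 0.3],
  [0, 0, -1.7, 0, 0, 0, 0.3],
  [0, 0, -2.5, 0, 0, 0, 0.4],
])

```text
clock: 35.25
tcp_pos: [0.5774, 0.0749, 0.17]
tool_rot: [3.13, -0.245, 0.004]
force: [0.5, -0.4, 0.6]
finger_gap: 0.687
```

```bash
python3 - <<'E'
from h import *
s=env.state();print(s["tcp_pos"],s["finger_gap"])
print(go(.5055,-.285,.15,-16,s),go(.5055,-.285,.0115,-16,s))
E
```

```text
[0.57738368 0.07485936 0.17000919] 0.6865343641487007
[-0.25, 6.11, 0.345, 0.002, -0.003, 0.123] [-0.256, 6.106, 2.654, 0.002, -0.003, 0.123]
```

Emit:
servo_tool([
  [-0.03, 0.8, 0, 0, 0, 0, 0.4],
  [-0.06, 1.8, 0, 0, 0, 0.02, 0.4],
  [-0.1, 2.8, 0, 0, 0, 0.05, 0.4],
  [-0.15, 3.8, 0, 0, 0, 0.08, 0.4],
  [-0.2, 4.7, 0, 0, 0, 0.1, 0.4],
  [-0.25, 5.6, 0.1, 0, 0, 0.123, 0.4],
  [-0.255, 6.11, 0.35, 0.002, -0.003, 0.123, 0.4],
  [-0.255, 6.11, 1.0, 0.002, -0.003, 0.123, 0.4],
  [-0.255, 6.11, 1.7, 0.002, -0.003, 0.123, 0.4],
  [-0.255, 6.11, 2.2, 0.002, -0.003, 0.123, 0.4],
], newtons=25)

```text
clock: 36.5
tcp_pos: [0.5048, -0.2851, 0.0353]
tool_rot: [-3.111, 0.438, 0.003]
force: [0.3, 0.5, -0.0]
finger_gap: 0.701
```

Emit:
servo_tool([
  [0, 0, 0.3, 0, 0, 0, 0.4],
  [0, 0, 0.45, 0, 0, 0, 0.4],
  [0, 0, 0.45, 0, 0, 0, 0.4],
  [0, 0, 0.45, 0, 0, 0, -0.7],
  [0, 0, 0.45, 0, 0, 0, -0.7],
  [0, 0, 0.45, 0, 0, 0, -0.7],
  [0, 0, 0.45, 0, 0, 0, -0.7],
  [0, 0, 0.43, 0, 0, 0, -0.7],
  [0, 0, 0.43, 0, 0, 0, -0.7],
  [0, 0, 0.43, 0, 0, 0, -0.7],
])

```text
clock: 37.75
tcp_pos: [0.5049, -0.285, 0.0102]
tool_rot: [-3.111, 0.437, 0.003]
force: [-0.5, 0.4, -0.6]
finger_gap: 0.44
```

```bash
python3 - <<'E'
from h import *
s=env.state();print(s["tcp_pos"],s["finger_gap"],s["force"])
print(go(.5655,-.0087,s["tcp_pos"][2],-10,s))
E
```

```text
[ 0.50491212 -0.28498786  0.01021324] 0.44010143479039504 [-0.45617515  0.44505719 -0.57713168]
[-0.299, -4.705, 0.001, -0.0, 0.002, -0.105]
```

Emit:
servo_tool([
  [0, 0, -0.2, 0, 0, 0, -0.7],
  [0, 0, -0.9, 0, 0, 0, -0.7],
  [-0.05, -0.4, -1.6, 0, 0, 0, -0.7],
  [-0.1, -1.2, -1.7, 0, 0, -0.03, -0.7],
  [-0.15, -2.1, -1.7, 0, 0, -0.06, -0.7],
  [-0.2, -3.0, -1.7, 0, 0, -0.09, -0.7],
  [-0.25, -3.9, -1.7, 0, 0, -0.105, -0.7],
  [-0.3, -4.7, -1.6, 0, 0, -0.105, -0.7],
  [-0.3, -4.7, -1.0, 0, 0.002, -0.105, -0.7],
  [-0.3, -4.7, -0.6, 0, 0.002, -0.105, -0.7],
])

```text
clock: 39.0
tcp_pos: [0.5654, -0.0082, 0.0458]
tool_rot: [3.13, -0.271, 0.0]
force: [0.2, -0.1, -3.3]
finger_gap: 0.441
```

```bash
python3 - <<'E'
from h import *
s=env.state();print(s["tcp_pos"],s["finger_gap"],s["force"])
print(go(.5655,-.0087,.0112,-10,s))
E
```

```text
[ 0.56536405 -0.00816212  0.04575266] 0.44145570071215406 [ 0.21708086 -0.09934435 -3.34966773]
[0.004, 0.008, 0.576, 0.0, -0.0, 0.002]
```

Emit:
servo_tool([
  [0, 0, 0.3, 0, 0, 0, -0.7],
  [0, 0, 0.48, 0, 0, 0, -0.7],
  [0, 0, 0.55, 0, 0, 0, -0.7],
  [0, 0, 0.57, 0, 0, 0, -0.7],
  [0, 0, 0.58, 0, 0, 0, -0.7],
  [0, 0, 0.59, 0, 0, 0, -0.7],
  [0, 0, 0.59, 0, 0, 0, -0.7],
  [0, 0, 0.59, 0, 0, 0, -0.7],
  [0, 0, 0.59, 0, 0, 0, -0.7],
  [0, 0, 0.59, 0, 0, 0, -0.7],
])

```text
clock: 40.25
tcp_pos: [0.5659, -0.0092, 0.0112]
tool_rot: [3.129, -0.274, 0.001]
force: [-0.8, 0.3, -2.5]
finger_gap: 0.439
```

Emit:
servo_tool([
  [0, 0, 0.01, 0, 0, 0, -0.7],
  [0, 0, 0.015, 0, 0, 0, -0.7],
  [0, 0, 0.015, 0, 0, 0, -0.7],
  [0, 0, 0.01, 0, 0, 0, 0.2],
  [0, 0, 0.01, 0, 0, 0, 0.2],
  [0, 0, 0, 0, 0, 0, 0.2],
  [0, 0, -0.2, 0, 0, 0, 0.2],
  [0, 0, -0.9, 0, 0, 0, 0.2],
  [0, 0, -1.7, 0, 0, 0, 0.3],
  [0, 0, -2.5, 0, 0, 0, 0.5],
])

```text
clock: 41.5
tcp_pos: [0.5657, -0.0091, 0.1636]
tool_rot: [3.129, -0.273, 0.003]
force: [-0.5, -0.3, 0.1]
finger_gap: 0.705
```

```bash
python3 - <<'E'
from h import *
s=env.state();print(s["tcp_pos"],s["finger_gap"])
c=imaging.camera("top")
for n in ["jar","transformer","bottle","heatsink"]:
    r=spot_point("top",n); print(n,[(round(a["score"],2),np.round(world("top",c,a["position"]),4).tolist()) for a in r[:2]])
print(go(.590,-.2925,.15,-9,s),go(.590,-.2925,.012,-9,s))
E
```

```text
[ 0.56573136 -0.00912663  0.16362038] 0.704543472582068
jar [(0.83, [0.5895, -0.2902, 0.0044])]
transformer [(0.47, [0.5636, -0.0079, 0.0059])]
bottle []
heatsink [(0.75, [0.5535, 0.2766, 0.0182])]
[1.217, 4.581, 0.23, 0.0, -0.002, -0.017] [1.213, 4.581, 2.53, 0.0, -0.002, -0.017]
```

Emit:
servo_tool([
  [0.2, 0.8, 0, 0, 0, 0, 0.5],
  [0.45, 1.7, 0, 0, 0, 0, 0.5],
  [0.7, 2.6, 0, 0, 0, -0.017, 0.5],
  [0.95, 3.5, 0, 0, 0, -0.017, 0.5],
  [1.15, 4.2, 0.05, 0, 0, -0.017, 0.5],
  [1.215, 4.58, 0.25, 0, -0.002, -0.017, 0.5],
  [1.215, 4.58, 0.6, 0, -0.002, -0.017, 0.5],
  [1.215, 4.58, 1.2, 0, -0.002, -0.017, 0.5],
  [1.215, 4.58, 1.8, 0, -0.002, -0.017, 0.5],
  [1.215, 4.58, 2.2, 0, -0.002, -0.017, 0.5],
], newtons=15)

```text
clock: 43.0
tcp_pos: [0.5878, -0.2888, 0.0246]
tool_rot: [-3.129, 0.244, 0.01]
force: [-0.4, 0.6, 0.1]
finger_gap: 0.751
```

Emit:
servo_tool([
  [0, 0, 0.2, 0, 0, 0, 0.5],
  [0, 0, 0.32, 0, 0, 0, 0.5],
  [0, 0, 0.32, 0, 0, 0, 0.5],
  [0, 0, 0.32, 0, 0, 0, -0.5],
  [0, 0, 0.32, 0, 0, 0, -0.5],
  [0, 0, 0.32, 0, 0, 0, -0.5],
  [0, 0, 0.32, 0, 0, 0, -0.5],
  [0, 0, 0.31, 0, 0, 0, -0.5],
  [0, 0, 0.31, 0, 0, 0, -0.5],
  [0, 0, 0.31, 0, 0, 0, -0.5],
])

```text
clock: 44.25
tcp_pos: [0.5906, -0.2927, 0.0112]
tool_rot: [3.131, -0.247, 0.0]
force: [2.2, 0.9, 4.0]
finger_gap: 0.566
```

```bash
python3 - <<'E'
from h import *
s=env.state();print(s["tcp_pos"],s["finger_gap"],s["force"])
print(go(.5525,-.0932,s["tcp_pos"][2],-9,s))
E
```

```text
[ 0.59058748 -0.2926574   0.01115813] 0.5664358219670752 [2.21112803 0.93512481 3.95369738]
[-1.148, -3.184, -0.002, 0.0, -0.0, -0.0]
```

Emit:
servo_tool([
  [0, 0, -0.2, 0, 0, 0, -0.5],
  [0, 0, -0.8, 0, 0, 0, -0.5],
  [-0.1, -0.2, -1.5, 0, 0, 0, -0.5],
  [-0.4, -0.9, -1.7, 0, 0, 0, -0.5],
  [-0.7, -1.8, -1.7, 0, 0, 0, -0.5],
  [-0.95, -2.6, -1.7, 0, 0, 0, -0.5],
  [-1.15, -3.18, -1.6, 0, 0, 0, -0.5],
  [-1.15, -3.18, -1.2, 0, 0, 0, -0.5],
  [-1.15, -3.18, -0.7, 0, 0, 0, -0.5],
  [-1.15, -3.18, -0.4, 0, 0, 0, -0.5],
])

```text
clock: 45.5
tcp_pos: [0.55, -0.0928, 0.0327]
tool_rot: [-3.132, 0.246, 0.007]
force: [0.5, 0.2, -1.0]
finger_gap: 0.564
```

Emit:
servo_tool([
  [0, 0, 0.2, 0, 0, 0, -0.5],
  [0, 0, 0.32, 0, 0, 0, -0.5],
  [0, 0, 0.36, 0, 0, 0, -0.5],
  [0, 0, 0.37, 0, 0, 0, -0.5],
  [0, 0, 0.38, 0, 0, 0, -0.5],
  [0, 0, 0.38, 0, 0, 0, -0.5],
  [0, 0, 0.38, 0, 0, 0, -0.5],
  [0, 0, 0.38, 0, 0, 0, -0.5],
  [0, 0, 0.38, 0, 0, 0, -0.5],
  [0, 0, 0.38, 0, 0, 0, -0.5],
])

```text
clock: 46.75
tcp_pos: [0.5518, -0.0932, 0.0119]
tool_rot: [3.132, -0.247, -0.002]
force: [-0.6, 0.6, -0.1]
finger_gap: 0.565
```

Contact is just starting. I lower a touch, release, then rise and back off.

Emit:
servo_tool([
  [0, 0, 0.01, 0, 0, 0, -0.5],
  [0, 0, 0.01, 0, 0, 0, -0.5],
  [0, 0, 0.01, 0, 0, 0, 0.4],
  [0, 0, 0.01, 0, 0, 0, 0.4],
  [0, 0, 0, 0, 0, 0, 0.4],
  [0, 0, -0.2, 0, 0, 0, 0.4],
  [0, 0, -0.9, 0, 0, 0, 0.4],
  [0, 0, -1.8, 0, 0, 0, 0.4],
  [0, 0, -2.7, 0, 0, 0, 0.4],
  [-0.5, 0.3, -3.4, 0, 0, 0, 0.4],
])

```text
clock: 48.0
tcp_pos: [0.5208, -0.1063, 0.2202]
tool_rot: [3.131, -0.244, 0.005]
force: [-0.3, -0.8, 0.3]
finger_gap: 0.699
```

Emit:
servo_tool([
  [-0.1, 0.8, -0.5, 0, 0, 0, 0.4],
  [-0.1, 1.6, -0.5, 0, 0, 0, 0.4],
  [-0.1, 2.4, -0.5, 0, 0, 0, 0.4],
  [-0.1, 3.2, -0.5, 0, 0, 0, 0.4],
  [-0.1, 4.0, -0.5, 0, 0, 0, 0.4],
  [-0.1, 4.0, -0.5, 0, 0, 0, 0.4],
  [-0.1, 4.0, -0.5, 0, 0, 0, 0.4],
  [-0.1, 4.0, -0.5, 0, 0, 0, 0.4],
  [-0.1, 4.0, -0.5, 0, 0, 0, 0.4],
  [-0.1, 4.0, -0.5, 0, 0, 0, 0.4],
])

```text
clock: 49.25
tcp_pos: [0.4763, -0.3417, 0.2461]
tool_rot: [3.132, -0.245, -0.002]
force: [-0.6, 0.2, 0.3]
finger_gap: 0.702
```

```bash
python3 - <<'E'
from h import *
s=env.state();print(s["tcp_pos"],s["finger_gap"],s["force"])
ims=[]
for cam in ["top","scene"]:
    c=imaging.camera(cam);ims.append(c["pixels"])
    for n in ["jar","transformer","bottle","heatsink","multimeter","screwdriver"]:
        r=spot_point(cam,n); print(cam,n,[(round(a["score"],2),np.round(world(cam,c,a["position"]),4).tolist()) for a in r[:2]])
a=cv2.resize(ims[0][100:380,110:540],(800,521)[:2])
cv2.imwrite("pics/t9.png",a);cv2.imwrite("pics/s9.png",cv2.resize(ims[1][150:400,190:520],(792,600)))
E
```

```text
[ 0.47628093 -0.34171564  0.24614515] 0.7018268389964624 [-0.59812092  0.21111402  0.33263848]
top jar [(0.72, [0.5512, -0.0944, 0.0032])]
top transformer [(0.74, [0.5668, -0.0117, 0.0065])]
top bottle [(0.64, [0.5785, 0.0727, 0.0063]), (0.24, [0.5659, -0.0084, 0.0047])]
top heatsink [(0.61, [0.5524, 0.2761, 0.0179]), (0.45, [0.5507, -0.0928, 0.0058])]
top multimeter [(0.96, [0.369, 0.0041, 0.0009]), (0.71, [0.548, -0.0945, 0.008])]
top screwdriver [(0.76, [0.8053, -0.0139, -0.0009])]
scene jar [(0.79, [0.5458, -0.0895, 0.0103])]
scene transformer [(0.94, [0.5609, -0.0096, 0.0042])]
scene bottle [(0.81, [0.5743, 0.08, -0.0009])]
scene heatsink [(0.71, [0.5476, 0.2768, 0.0208])]
scene multimeter [(0.69, [0.3679, -0.0021, 0.0021])]
scene screwdriver [(0.77, [0.7995, -0.0091, 0.0003])]
```

View pics/t9.png

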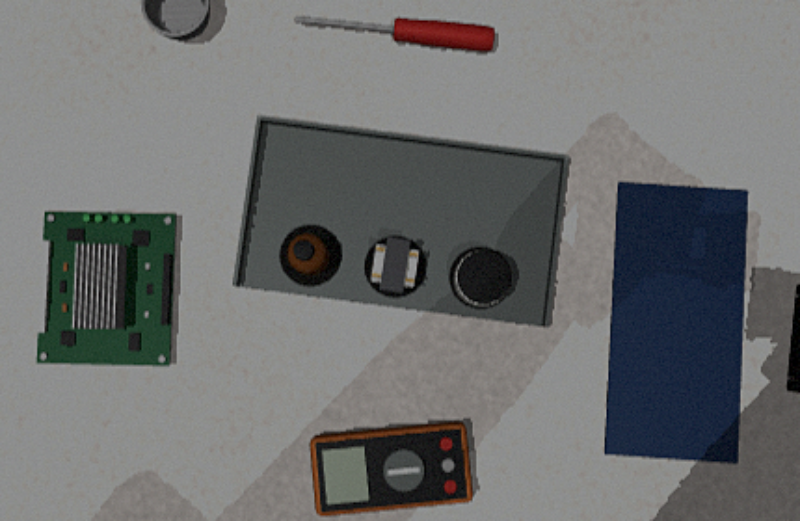

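View pics/s9.png

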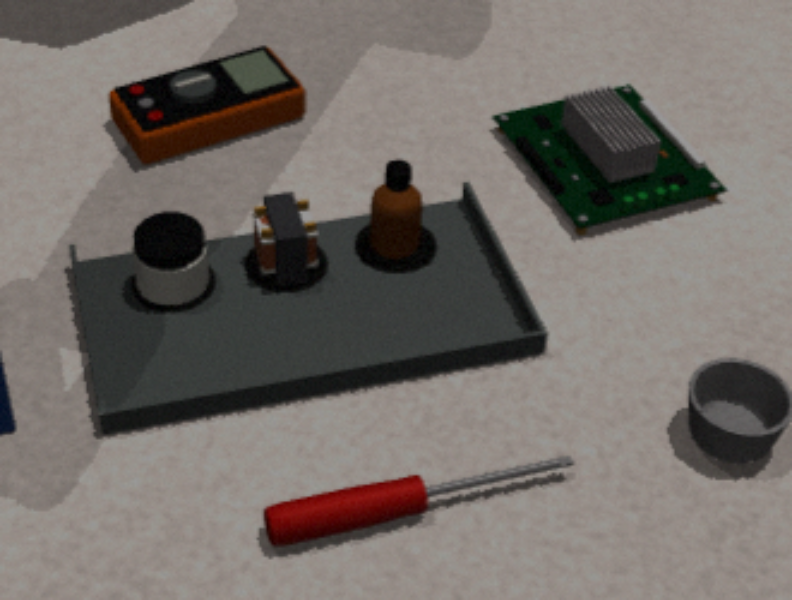

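The final views show the heat sink flat in the board's centre (crop 100,287), the bottle, transformer and jar upright on their own pads (310,255), (396,266), (483,277), the mat empty, and the multimeter and screwdriver where they were.

```bash
python3 -c "
from h import *
print(env.hand_in(), env.state()['clock'])"
```

```text
the job is handed in; nothing more can be done
the job is handed in; nothing more can be done
```

The whole job is done and handed in at about 50 s of the 141 s allowed; no verdict was reported.

**Clearing:** I moved the jar, transformer and bottle onto the parking mat, upright and released. The cameras confirmed all three there before I touched the heat sink.

**Heat sink:** It is set flat on the processor with its long side along the processor's. It touched at the height I had predicted, with about 8 N, and I let go there.

**Putting back:** The bottle, transformer and jar each went back upright on the pad they came from.

**Last checks:**
- **Caddy and mat:** The top and scene pictures show the three objects upright on their pads and the mat empty.
- **Bystanders:** The multimeter and screwdriver look unmoved. One multimeter reading was about 4 mm off its first value, and the other camera's readings differed by about 2 mm. Both are within the detector's stated error.
- **Heat sink centring:** The wrist camera's outline puts it within about 1.5 mm of the measured processor centre. The network's readings from the top camera differed by up to 4 mm, also within its stated error.

No check failed. The only disagreements were these few-millimetre differences between cameras.

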